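# Shallots into the mortar, then open the pepper mill

## Robot

A 6-joint arm with a two-finger parallel gripper is mounted at the origin on the work surface. World frame = base frame: x ahead of the robot, y to its left, z up, the work surface at z = 0. Lengths are in mm, angles in degrees, forces in N, time in s.
With the tool pointing down it reaches from about 350 to 850 mm from the base axis. Payload 8.1 kg.
Tool frame: the origin (TCP) lies midway between the tips of the shut fingers; the grasp point (between the pads) lies 19 mm behind it (r.grasp_offset is the distance from the TCP to the grasp point, in mm); z points along the fingers, x is the direction in which the jaws open and shut, and the axes are right-handed (so a half turn about z gives the same grasp; the last joint's range is limited). The gripper opens to 85 mm and grips with 20 to 120 N. Pads are 22 mm wide; open, the fingers measure 114 mm over their backs; the gripper's body (76 mm by 85 mm) begins 54 mm behind the grasp point. The pads swing forward as they close: fully open they stand 13 mm farther back than shut.
Start: joints at [-80.695, 7.471, 85.268, -0, 87.261, -4.893], TCP at [147.183, -581.672, 208.992] pointing down, gripper open.
Joint ranges: [-169.43, 169.43], [-51.17, 129.36], [1.28, 143.12], [-76.62, 256.62], [0, 156.53], [-152.29, 152.29]. Speed limits (degrees/s): [136.94, 136.94, 159.86, 180, 180, 180].

## Interface

Orientations are given as [roll, pitch, yaw] about the fixed x, y, z axes, in that order (R = Rz(yaw) Ry(pitch) Rx(roll)).
In Python, from bench import r, optics, hand_in gives the robot as it stands.
- The arm moves only by the shell command python3 -m pendant 'ROWS' [FORCE]. ROWS is JSON, a list of rows, each a list of 5 numbers: the opening, from 0 (shut) to 1 (fully open), then the shift along the tool's x, y, z in mm, then the turn about the tool's z in degrees. A call has 1 to 10 rows; each row shifts and turns the commanded pose from where the row before left it, along the tool's axes as they then stand; what a row does not reach is not made up. A row lasts 1/10 s, in which the tool goes at most 50 mm and 8.59 degrees, less where a joint would pass 70% of its speed; a pose out of reach is approached as far as the arm can. A call with a gripper value outside its range is refused whole. The fingers move at their own pace and stop on an object; FORCE is the grip in N (left out, the last holds). Time passes only in rows, so rows that do not move let the fingers close. It gives the time, the measured TCP pose, the force and the opening at its end, in the units of the state.
- r.sense(): the state, without advancing time (a new reading comes with each control period).
- optics.snapshot(name): name is "scene" or "top" or "wrist"; returns (picture, depth): 480x640x3 uint8, blue, green, red; 480x640 float32, mm along the optical axis (not along the pixel's ray), 0 where there is no reading.
- optics.camera_params(name): a dict with "camera_matrix" (3x3 intrinsics, pixels), "eye" and "orientation" of the camera in the world. Camera axes: x right, y down, z forward; pixel columns grow to the right and rows downward; lengths in mm; the calibration is good to about 2 mm. A picture is of the moment at which its call begins: read the wrist's pose just before it. camera_params takes no time and is no camera call; for the wrist camera it gives the pose at the moment of the call.
- hand_in(): hands the job in, once; it reports no verdict.
Trained networks look in the newest picture that a camera, given by its name, has taken for a name from the list of things; names that differ only in an ending like _2 or _b are one class to them, and where a whole thing is asked for, a point or a joint stands for the part that bears it (a point fixed in the world has none). Each returns a list of dicts, best first, with "score" (0 to 1); they miss things now and then, are a little off and sometimes report something else, mostly with a low value. They report only what shows in the picture. A call takes as long as a camera call. They do not tell look-alikes from the thing itself.
- optics.search_frame(camera, query): "at" ([x, y, z] in mm, in world coordinates, good to about 4 mm: the middle of the surface that is visible of it).
The state is a dict: "time": time; "joint_pos": joint angles; "qd": joint speeds; "joint_efforts": joint torques, N m; "tool_pos": TCP position; "tcp_rot": TCP orientation; "ft_force": force on the tool from outside, world axes, zero at the start; "wrist_torque": the same for the moment, N m; "finger_gap": finger opening in mm.
Only numpy, scipy, OpenCV 4.12 (cv2) and the standard library are available. Lean on these libraries where they do the work, as an engineer would, in place of code of your own. Each camera call takes 0.05 s, during which the arm holds its last target. There are 200 camera calls.

## Task

Get the laksa paste started: tip all six shallots from the steel cup into the stone mortar and stand the empty cup upright on the counter again. Then open the wide square pepper mill so that I can spoon peppercorns out of it: nobody remembers which way its cap unscrews, so try it one way and, if it stops, the other, then lift the cap off and finish while holding it motionless in the air, at least 5 cm above the mill's mouth. Do not disturb the slim mill's cap or the other things on the counter.

Things in the scene. Friction and masses are not known exactly. Their poses are not given: they have to be found in the camera images.
- mortar: heavy grey stone mortar that does not move: round, 156 mm across and 100 mm high, standing upright. Origin: centre of its underside, z up. Its bowl-shaped well opens upward: 120 mm wide at the rim (100 mm above the origin), narrowing to about 90 mm at its floor, which is 30 mm above the origin. It is empty at the start.
- cup: stainless steel cup without a handle, standing upright, 72 mm high, a plain cone: 54 mm across at the foot, 64 mm at 48 mm height, 70 mm (73 mm over the rolled lip) at the rim; wall 3 mm, inner floor 4 mm above the origin, 0.12 kg empty. Origin: centre of its underside, z up through its mouth. It holds the six shallots, which roll about freely in it.
- shallot0: one of the six small peeled shallots in the cup, a purple-brown ball of 22 mm with a short tip, 10 g, rolls easily. Origin: on its surface at the root end, 11 mm from the middle of the ball (its z axis runs from the root through the middle to the tip).
- shallot1: one of the six small peeled shallots in the cup, a purple-brown ball of 22 mm with a short tip, 10 g, rolls easily. Origin: on its surface at the root end, 11 mm from the middle of the ball (its z axis runs from the root through the middle to the tip).
- shallot2: one of the six small peeled shallots in the cup, a purple-brown ball of 22 mm with a short tip, 10 g, rolls easily. Origin: on its surface at the root end, 11 mm from the middle of the ball (its z axis runs from the root through the middle to the tip).
- shallot3: one of the six small peeled shallots in the cup, a purple-brown ball of 22 mm with a short tip, 10 g, rolls easily. Origin: on its surface at the root end, 11 mm from the middle of the ball (its z axis runs from the root through the middle to the tip).
- shallot4: one of the six small peeled shallots in the cup, a purple-brown ball of 22 mm with a short tip, 10 g, rolls easily. Origin: on its surface at the root end, 11 mm from the middle of the ball (its z axis runs from the root through the middle to the tip).
- shallot5: one of the six small peeled shallots in the cup, a purple-brown ball of 22 mm with a short tip, 10 g, rolls easily. Origin: on its surface at the root end, 11 mm from the middle of the ball (its z axis runs from the root through the middle to the tip).
- mill_wide: the wide pepper mill: square, 66 mm by 66 mm, steel foot and top, glass sides with dark peppercorns inside; fixed upright in the wooden rack, in the left or the right of its two places, and cannot turn or move. Origin: centre of its underside, z up. Its square shoulder is 100 mm above the origin; above it stands the round filler neck under the cap.
- mouth (a point): centre of the wide mill's open filler mouth, 134 mm above the mill's origin, on its axis; the rim on which the cap's top rests while closed.
- cap_wide: screw cap on the wide mill, 60 g: ribbed steel, round, 51 to 53 mm across its sides (grip it there), 28 mm high, a small radial mark on its flat top. Origin: centre of its lower edge, z up, x along the mark. Closed, its lower edge is 118 mm and its top 146 mm above the mill's origin, so 18 mm of air lies under it above the square shoulder. Thread: see cap_top.
- cap_top (a point): centre of the same cap's top. The thread is right- or left-hand, which cannot be seen. The loosening way it turns almost freely and does not rise by itself; after 50 to 80 degrees (65 is best; farther on it stops) it is undone and lifts straight off. The other way it stops dead within 13 degrees; a 30 N grip then slips, a far harder one overloads the wrist. Until undone it lifts 1 mm at most.
- mill_slim: the other, slim pepper mill: round, 50 mm across, fixed upright in the other place of the rack, its axis 104 mm from the wide mill's. Origin: centre of its underside, z up. Same height, and an identical cap.
- cap_slim: cap of the slim mill, to be left alone: same size as the other cap. Origin: centre of its lower edge.
- rack: low fixed wooden rack holding both mills side by side along its y axis, at y = 52 and -52 mm: 94 mm by 214 mm, rims 22 mm high. Origin: centre of its underside; the mills' undersides are 10 mm above it.
- bowl_a: empty white ceramic bowl, 144 mm across, 62 mm high, a bystander. Origin: centre of its underside.
- bowl_b: second empty white ceramic bowl of the same size, a bystander. Origin: centre of its underside.
- ladle: stainless ladle lying on the counter, a bystander: its cup is 86 mm across and 34 mm high, its origin under the middle of that cup; the handle, up to 42 mm above the counter, runs 285 mm along -x.
- tub: green plastic tub with its lid on, 114 mm square, 74 mm high, a bystander. Origin: centre of its underside.
- pestle: grey stone pestle lying on the counter, a bystander: 150 mm long along its x axis, 38 mm thick. Origin: underside of its middle.
There are look-alikes about, which are no part of the job. Leave any purple look-alike of the cup alone. Leave any turquoise look-alike of the cap_wide alone.

How it is judged (in metres and radians):
On the way, in this order (a step that is already met when the one before it is completed fails the run):
1. all six shallots lie in the mortar (horizontal distance between each of shallot0, shallot1, shallot2, shallot3, shallot4, shallot5 and mortar below 0.06 m and z of shallot0 in the frame of mortar between 0.02 and 0.09 m and z of shallot1 in the frame of mortar between 0.02 and 0.09 m and z of shallot2 in the frame of mortar between 0.02 and 0.09 m and z of shallot3 in the frame of mortar between 0.02 and 0.09 m and z of shallot4 in the frame of mortar between 0.02 and 0.09 m and z of shallot5 in the frame of mortar between 0.02 and 0.09 m), for 0.2 s.
2. the empty cup stands upright on the counter, let go (height (world z) of cup between -0.004 and 0.006 m and angle between cup's own z axis and vertical below 0.1 rad and linear speed of cup below 0.02 m/s and contact force between cup and the arm below 0.1 N and contact force between cup and the fingers below 0.1 N), for 0.2 s.
At the end, for the whole second after the job is handed in: Six shallots in the mortar (60 mm from its axis at most, below its rim); cup upright on the counter (0.1 rad), still, let go; wide mill's cap held still in the fingers (over 1 N), lower edge 45 mm or more above the mouth, touching no mill, cap, cup or tub (all of step 1 and all of step 2 and z of cap_wide in the frame of mouth above 0.045 m and linear speed of cap_wide below 0.03 m/s and contact force between cap_wide and the fingers above 1 N and contact force between cap_wide and mill_wide below 0.1 N and contact force between cap_wide and cap_slim below 0.1 N and contact force between cap_wide and tub below 0.1 N and contact force between cap_wide and cup below 0.1 N); the arm keeps its last pose, push and grip.
It fails at once if the slim mill's cap was moved (more than 10 mm) (distance of cap_slim from where it was at the start of the episode above 0.01 m).
It fails at once if a bowl, the ladle, the tub or the pestle was pushed or knocked (more than 30 mm) (distance of any of bowl_a, bowl_b, ladle, tub, pestle from where it was at the start of the episode above 0.03 m).
It also fails if it takes over 67 s, if anything falls off the work surface, if the arm or the gripper's body presses on something with over 40 N, if the wrist force passes 120 N, or if a joint passes its speed limit or range.

## Working session

There is one attempt and no reset: what is moved stays moved. The work goes in short steps, Python scripts to look and compute and a shell command to move; the robot and the scene stay as the last step left them, time stands still between calls to the robot, and variables do not carry over. Pictures are saved under pics/ and viewed, about 8 in all and at most 12, crops included, and the job is handed in when it is done.

```bash
ls; mkdir -p pics; cat > h.py <<'E'
import numpy as np, cv2
from bench import r, optics
from scipy.spatial.transform import Rotation as R
def cam(n):
    p=optics.camera_params(n); return p
def snap(n):
    p=cam(n); b,d=optics.snapshot(n); return p,b,d
E
python3 - <<'E'
from h import *
s=r.sense(); print({k:np.round(v,2) for k,v in s.items()}, r.grasp_offset)
for n in ("scene","top"):
    p,b,d=snap(n); cv2.imwrite(f"pics/{n}0.png",b); np.save(f"{n}0.npy",d)
    print(n,p)
    for q in ["mortar","cup","mill_wide","cap_wide","mill_slim","rack","bowl_a","ladle","tub","pestle","shallot0"]:
        print(q,[(np.round(x["at"]).tolist(),round(x["score"],2)) for x in optics.search_frame(n,q)][:6])
E
```

```text
pics
{'time': np.float64(0.0), 'joint_pos': array([-80.69,   7.52,  85.33,   0.  ,  87.26,  -4.9 ]), 'qd': array([-0.04,  0.04, -0.08, -0.02,  0.08, -0.01]), 'joint_efforts': array([-0.000e+00, -5.694e+01, -5.006e+01, -0.000e+00,  1.000e-02,
        0.000e+00]), 'tool_pos': array([ 147.11, -581.07,  207.91]), 'tcp_rot': array([-1.7999e+02,  1.1000e-01, -7.5800e+01]), 'ft_force': array([ 0.12, -0.27,  0.06]), 'wrist_torque': array([ 0.03, -0.01, -0.03]), 'finger_gap': np.float64(85.58)} 18.700000000000003
scene {'camera_matrix': array([[491.80853156,   0.        , 316.15129292],
       [  0.        , 491.80853156, 238.2010991 ],
       [  0.        ,   0.        ,   1.        ]]), 'eye': array([1105.86491469,  380.23909731,  917.32725098]), 'orientation': array([-139.35067693,    0.37109216,  126.26288665])}
mortar [([517.0, -80.0, 74.0], 0.73)]
cup [([533.0, -292.0, 52.0], 0.85), ([412.0, -295.0, 48.0], 0.71), ([298.0, -342.0, 52.0], 0.57), ([767.0, 39.0, 35.0], 0.44)]
mill_wide []
cap_wide [([552.0, 308.0, 152.0], 0.97), ([421.0, 337.0, 30.0], 0.97)]
mill_slim [([537.0, 203.0, 156.0
[... 749 characters left out ...]
}
mortar [([524.0, -79.0, 80.0], 0.82), ([743.0, -236.0, 33.0], 0.66), ([528.0, 202.0, 155.0], 0.26)]
cup [([538.0, -309.0, 59.0], 0.85), ([291.0, -353.0, 28.0], 0.84), ([411.0, -311.0, 25.0], 0.78)]
mill_wide [([529.0, 280.0, 110.0], 0.71), ([527.0, 202.0, 156.0], 0.43)]
cap_wide [([418.0, 320.0, 26.0], 0.71), ([539.0, 306.0, 158.0], 0.68), ([525.0, -78.0, 82.0], 0.54)]
mill_slim [([525.0, 184.0, 62.0], 0.63)]
rack [([512.0, 218.0, 12.0], 0.89)]
bowl_a [([791.0, 50.0, 31.0], 0.73), ([741.0, -234.0, 30.0], 0.64)]
ladle [([626.0, -445.0, 18.0], 0.8)]
tub [([736.0, 233.0, 75.0], 0.55)]
pestle [([369.0, -26.0, 32.0], 0.61)]
shallot0 [([536.0, -279.0, 37.0], 0.64), ([516.0, -297.0, 38.0], 0.38)]
```

View pics/scene0.png

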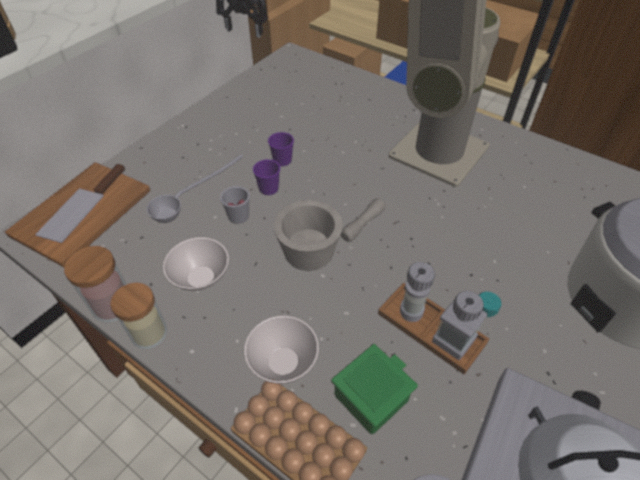

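View pics/top0.png

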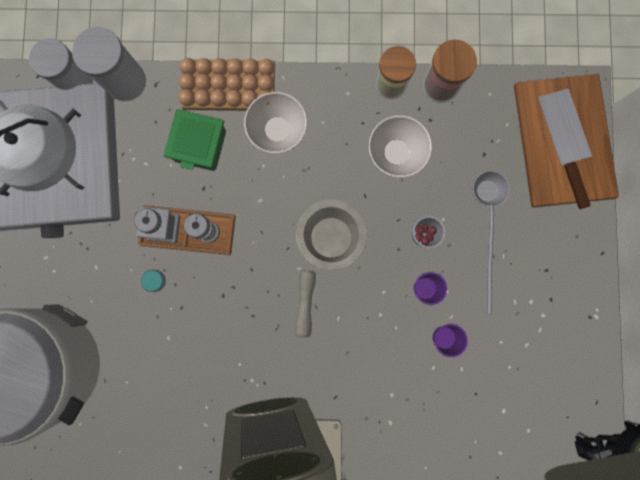

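Scene picture: the steel cup with shallots is at px (236,205). The two purple look-alike cups are at (267,177) and (281,149). The mortar is at (308,235), the square wide mill at (461,325) and the slim one at (415,290). The turquoise cap lying on the counter is at (488,303). 

Top picture: the steel cup is at (428,232), with purple cups at (430,288) and (450,340). The wide mill's cap is at (147,220), the slim one's at (197,226), the turquoise cap at (152,281) and the mortar at (331,235). The targets are the steel cup, because it isn't purple and holds the shallots, and the cap on the square mill.

Rows can't tilt the tool, so I plan to tip the cup by pivoting it between the pads against the mortar's rim.

```bash
cat >> h.py <<'E'
def cloud(p,d):
    K=p["camera_matrix"]; v,u=np.indices(d.shape); 
    c=np.stack([(u-K[0,2])*d/K[0,0],(v-K[1,2])*d/K[1,1],d],-1)
    w=c@R.from_euler("xyz",p["orientation"],degrees=True).as_matrix().T+p["eye"]
    w[d<=0]=np.nan; return w
def fitc(P):
    (x,y),rad=cv2.minEnclosingCircle(P[:,:2].astype(np.float32)); return np.round([x,y,rad],1)
E
python3 - <<'E'
from h import *
for n in ("top","scene"):
    w=cloud(cam(n),np.load(f"{n}0.npy"))
    def sel(c,rad,z0,z1):
        m=(np.hypot(w[...,0]-c[0],w[...,1]-c[1])<rad)&(w[...,2]>z0)&(w[...,2]<z1); return w[m]
    for nm,c,rad,z0,z1 in [("mortar",(522,-79),95,94,106),("cup",(536,-302),50,66,80),("capw",(545,307),40,151,165),("caps",(533,203),40,151,165),("tub",(742,235),80,68,85),("pestle",(375,-20),100,20,50)]:
        P=sel(c,rad,z0,z1)
        if len(P): print(n,nm,len(P),fitc(P),np.round(P.mean(0)),np.round([P.min(0),P.max(0)]).tolist())
b=np.hstack([cv2.resize(cv2.imread("pics/top0.png")[200:300,120:220],(400,400)),cv2.resize(cv2.imread("pics/top0.png")[195:265,395:465],(400,400))])
cv2.imwrite("pics/crop.png",b)
E
```

```text
top mortar 1696 [520.6 -80.7  77.4] [520. -81. 101.] [[444.0, -157.0, 94.0], [597.0, -4.0, 106.0]]
top cup 231 [ 531.9 -296.6   36.4] [ 533. -299.   73.] [[496.0, -332.0, 66.0], [568.0, -262.0, 80.0]]
top capw 468 [540.  305.5  26.2] [539. 305. 157.] [[515.0, 280.0, 151.0], [564.0, 331.0, 163.0]]
top caps 467 [530.6 201.8  25.9] [530. 201. 157.] [[505.0, 176.0, 151.0], [555.0, 227.0, 163.0]]
top tub 2508 [737.9 232.1  77.2] [736. 232.  75.] [[666.0, 167.0, 68.0], [805.0, 298.0, 84.0]]
top pestle 958 [369.9 -25.4  74.9] [369. -24.  33.] [[295.0, -46.0, 21.0], [444.0, -2.0, 45.0]]
scene mortar 1300 [519.6 -79.7  80.5] [523. -77. 100.] [[444.0, -156.0, 94.0], [599.0, -1.0, 105.0]]
scene cup 188 [ 531.3 -295.7   37.4] [ 530. -297.   71.] [[495.0, -330.0, 66.0], [568.0, -259.0, 76.0]]
scene capw 528 [540.  307.5  26.8] [542. 308. 156.] [[515.0, 282.0, 151.0], [565.0, 333.0, 161.0]]
scene caps 453 [531.  203.9  25.9] [533. 205. 156.] [[508.0, 178.0, 151.0], [556.0, 229.0, 160.0]]
scene tub 3809 [739.7 234.4  77.7] [742. 237.  74.] [[669.0, 168.0, 68.0], [806.0, 301.0, 81.0]]
scene pestle 638 [371.  -18.5  76.3] [377. -18.  31.] [[295.0, -43.0, 20.0], [447.0, 1.0, 41.0]]
```

View pics/crop.png

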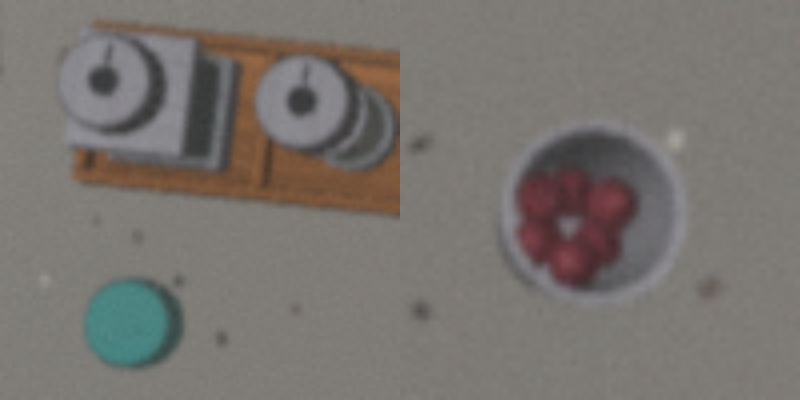

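Crop (three pictures viewed so far): the left half shows the square mill's steel cap with its mark, and the slim cap beside it; the turquoise look-alike lies loose. The right half is the steel cup with six shallots. I'm moving now.

```bash
python3 -m pendant '[[1,0,0,0,-8.42],[1,0,0,0,-8.42],[1,0,0,0,-8.42],[1,0,0,0,-8.42],[1,0,0,0,-8.42],[1,0,0,0,-8.42],[1,0,0,0,-8.42],[1,0,0,0,-8.42],[1,0,0,0,-8.42]]' 20
python3 -m pendant '[[1,38,-28,0,0],[1,38,-28,0,0],[1,38,-28,0,0],[1,38,-28,0,0],[1,38,-28,0,0],[1,38,-28,0,0],[1,38,-28,0,0],[1,38,-28,0,0],[1,38,-28,0,0],[1,38,-28,0,0]]'
```

```text
time: 2.1
tool_pos: [147.2, -581.7, 209.0]
tcp_rot: [180.0, 0.0, 0.3]
ft_force: [1.0, 0.7, 0.2]
finger_gap: 85.3
time: 3.1
tool_pos: [528.8, -300.4, 209.2]
tcp_rot: [180.0, -0.0, -0.0]
ft_force: [-0.0, -0.7, -0.4]
finger_gap: 85.3
```

```bash
python3 -m pendant '[[1,3,-4,40,0],[1,0,0,45,0],[1,0,0,45,0],[1,0,0,30,0],[1,0,0,17,0],[1,0,0,10,0],[1,0,0,0,0]]'
python3 -m pendant '[[0,0,0,0,0],[0,0,0,0,0],[0,0,0,0,0],[0,0,0,0,0],[0,0,0,0,0],[0,0,0,0,0],[0,0,0,0,0],[0,0,0,0,0]]' 25
```

```text
time: 3.8
tool_pos: [530.1, -297.7, 21.6]
tcp_rot: [-180.0, 0.0, -0.0]
ft_force: [-0.4, -0.1, 0.2]
finger_gap: 85.6
time: 4.6
tool_pos: [532.1, -299.3, 24.8]
tcp_rot: [179.8, -0.2, -0.0]
ft_force: [-0.7, -0.6, 7.2]
finger_gap: 67.7
```

```bash
python3 -m pendant '[[0,0,0,0,0],[0,0,0,-4,0],[0,0,0,-10,0],[0,0,0,-20,0],[0,0,0,-20,0],[0,0,0,-20,0],[0,0,0,-20,0],[0,0,0,-10,0],[0,0,0,-5,0],[0,0,0,0,0]]'
python3 - <<'E'
from h import *
p,b,d=snap("scene"); w=cloud(p,d)
x0=b[120:300,150:390]; cv2.imwrite("pics/lift.png",cv2.resize(x0,(800,600)))
m=(np.abs(w[...,0]-531)<45)&(np.abs(w[...,1]+297)<45)&(w[...,2]>60)
P=w[m]; print(len(P), np.round(P.min(0)))
E
```

```text
time: 5.6
tool_pos: [530.5, -297.9, 131.4]
tcp_rot: [180.0, -0.0, -0.0]
ft_force: [0.1, -0.1, -2.4]
finger_gap: 67.7
4977 [ 486. -338.  105.]
```

View pics/lift.png

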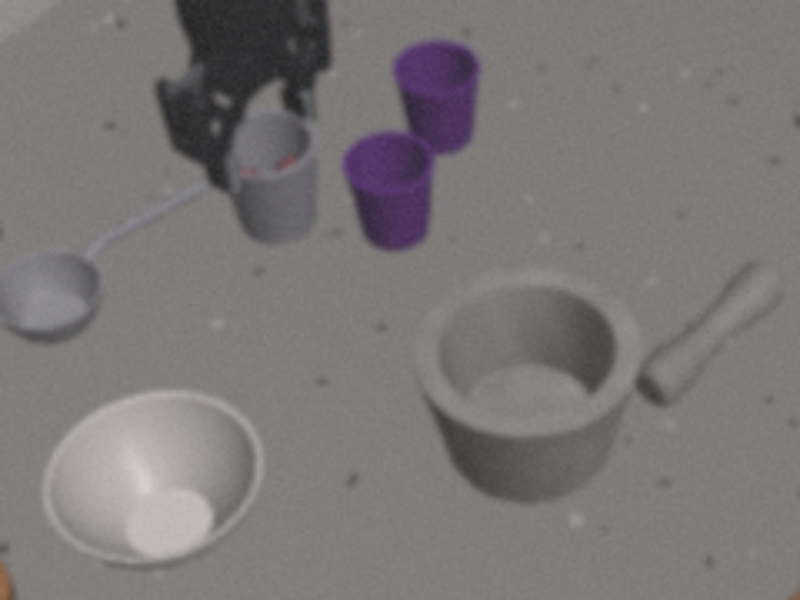

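The cup is lifted upright with the shallots in it, crop px (275,175); its foot is about 24 mm below the TCP. Next I bring it to the mortar's near rim and push, to make it pivot.

```bash
python3 -m pendant '[[0,-3,-20,6,0],[0,-3,-25,6,0],[0,-3,-25,6,0],[0,-1.5,-18,5,0],[0,0,-8,2,0],[0,0,0,0,0]]'
python3 -m pendant '[[0,0,-5,0,0],[0,0,-5,0,0],[0,0,-5,0,0],[0,0,-5,0,0],[0,0,-5,0,0],[0,0,0,0,0]]'
python3 - <<'E'
from h import *
p,b,d=snap("scene"); cv2.imwrite("pics/push.png",cv2.resize(b[120:300,150:390],(800,600)))
E
```

```text
time: 6.25
tool_pos: [519.5, -200.8, 105.2]
tcp_rot: [-180.0, 0.1, 0.1]
ft_force: [0.5, 0.0, -1.7]
finger_gap: 67.9
time: 6.85
tool_pos: [520.6, -177.4, 107.2]
tcp_rot: [179.9, -0.1, -0.0]
ft_force: [0.0, -4.9, 2.3]
finger_gap: 67.4
```

View pics/push.png

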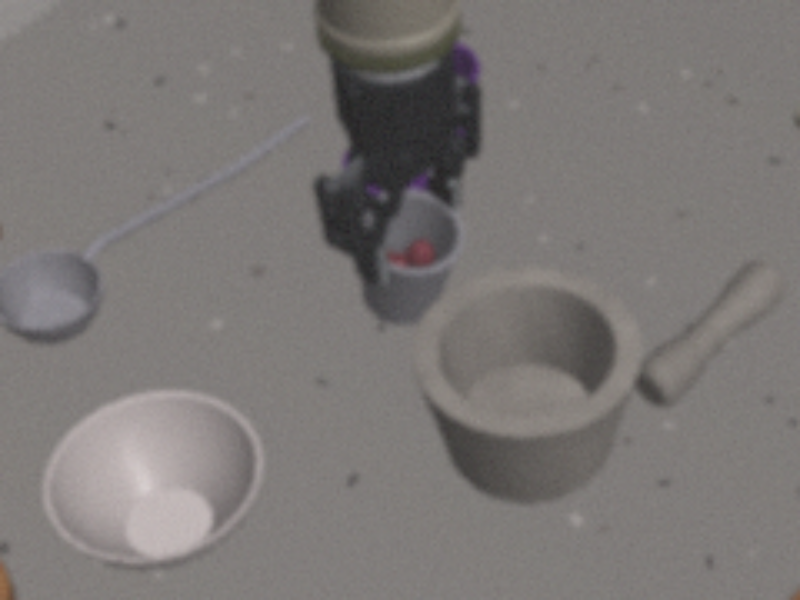

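It pivots with about 5 N: the mouth leans toward the mortar, crop px (425,240). I keep pushing.

```bash
python3 -m pendant '[[0,0,-5,0,0],[0,0,-5,0,0],[0,0,-5,0,0],[0,0,-5,0,0],[0,0,0,0,0]]'
python3 -m pendant '[[0,0,-5,0,0],[0,0,-5,0,0],[0,0,-5,0,0],[0,0,-5,0,0],[0,0,0,0,0]]'
python3 - <<'E'
from h import *
p,b,d=snap("scene"); cv2.imwrite("pics/push2.png",cv2.resize(b[120:300,150:390],(800,600)))
E
```

```text
time: 7.4
tool_pos: [520.8, -157.3, 107.4]
tcp_rot: [179.9, -0.1, -0.0]
ft_force: [-1.1, -3.3, 6.3]
finger_gap: 67.6
time: 7.9
tool_pos: [519.5, -135.9, 105.7]
tcp_rot: [-180.0, 0.1, 0.0]
ft_force: [-0.6, -2.2, 3.3]
finger_gap: 67.7
```

View pics/push2.png

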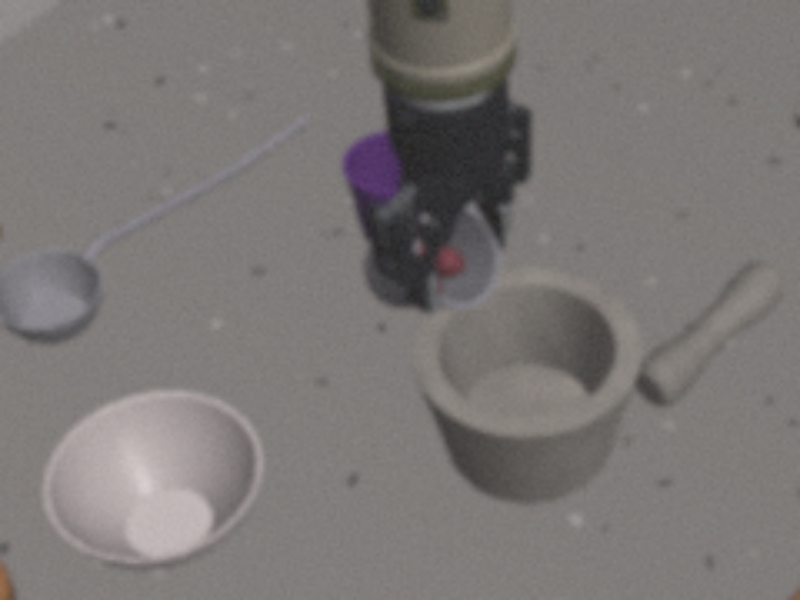

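Tilt is about 60°, with the shallots at the lip, px (450,262). I go on over the well and down, so that the foot resting on the rim tips the cup past level.

```bash
python3 -m pendant '[[0,0,-6,0,0],[0,0,-6,0,0],[0,0,-6,0,0],[0,0,-6,2,0],[0,0,-6,3,0],[0,0,-6,3,0],[0,0,-4,3,0],[0,0,-4,3,0],[0,0,0,3,0],[0,0,0,0,0]]'
python3 - <<'E'
from h import *
p,b,d=snap("scene"); cv2.imwrite("pics/pour.png",cv2.resize(b[150:300,230:430],(800,600)))
E
```

```text
time: 8.95
tool_pos: [520.2, -91.6, 88.9]
tcp_rot: [-179.9, -0.0, 0.0]
ft_force: [-0.6, 2.3, 5.1]
finger_gap: 67.4
```

View pics/pour.png

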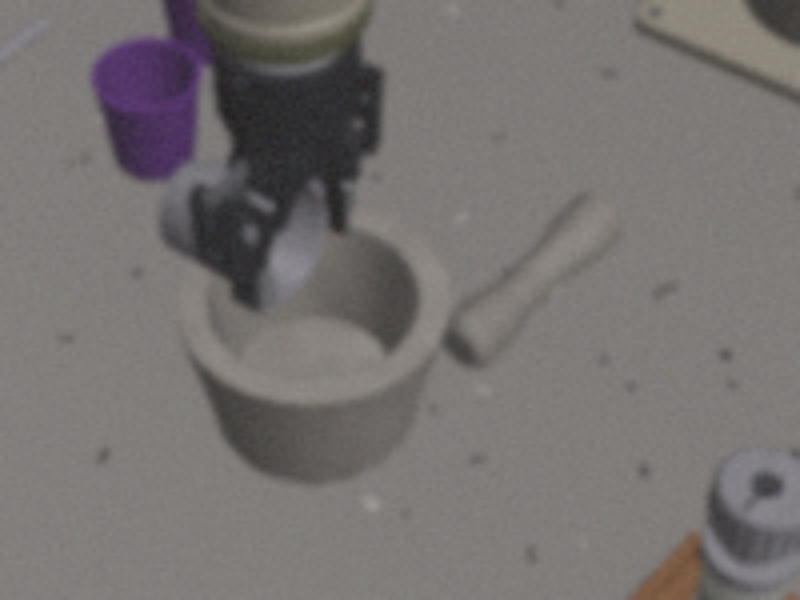

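Tilt is about 95°, and no shallots are visible on the well floor yet. I lower a little more, shake, and wait.

```bash
python3 -m pendant '[[0,0,-2,3,0],[0,0,-2,3,0],[0,0,6,0,0],[0,0,-6,0,0],[0,0,6,0,0],[0,0,-6,0,0],[0,0,0,0,0],[0,0,0,0,0],[0,0,0,0,0]]'
python3 - <<'E'
from h import *
p,b,d=snap("scene")
print([(np.round(x["at"]).tolist(),round(x["score"],2)) for x in optics.search_frame("scene","shallot0")])
p,t,d=snap("top"); 
cv2.imwrite("pics/pour2.png",np.hstack([cv2.resize(b[150:300,230:380],(400,400)),cv2.resize(t[180:290,275:385],(400,400))]))
E
```

```text
time: 9.9
tool_pos: [519.9, -88.5, 83.0]
tcp_rot: [-180.0, -0.0, -0.0]
ft_force: [-0.3, 2.8, 4.3]
finger_gap: 67.3
[]
```

View pics/pour2.png

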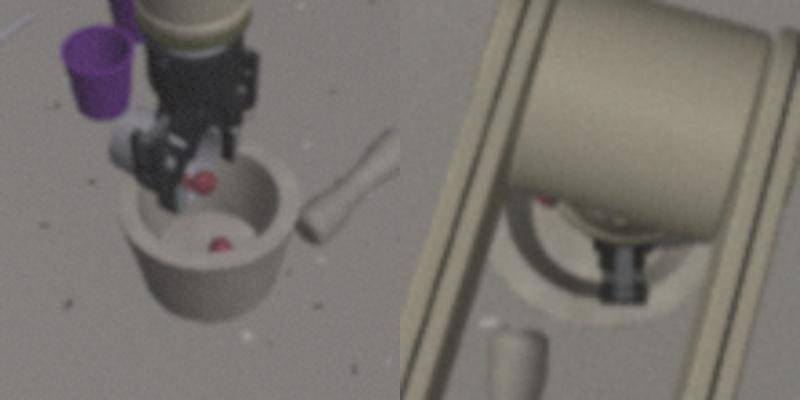

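One shallot is on the floor, left px (220,245), with more at the lip (203,182). I keep shaking.

```bash
python3 -m pendant '[[0,0,0,3,0],[0,0,-2,1,0],[0,0,10,0,0],[0,0,-10,0,0],[0,0,10,0,0],[0,0,-10,0,0],[0,0,10,0,0],[0,0,-10,0,0],[0,0,0,0,0],[0,0,0,0,0]]'
python3 -m pendant '[[0,0,0,0,0],[0,3,8,0,0],[0,-3,-8,0,0],[0,-3,8,0,0],[0,3,-8,0,0],[0,0,8,0,0],[0,0,-8,0,0],[0,0,0,0,0],[0,0,0,0,0],[0,0,0,0,0]]'
python3 - <<'E'
from h import *
p,b,d=snap("scene"); w=cloud(p,d)
hsv=cv2.cvtColor(b,cv2.COLOR_BGR2HSV)
m=((hsv[...,0]>165)|(hsv[...,0]<8))&(hsv[...,1]>90)&(hsv[...,2]>50)&(np.hypot(w[...,0]-520,w[...,1]+80)<90)
n,l,s,c=cv2.connectedComponentsWithStats(m.astype(np.uint8))
for i in range(1,n): print(s[i,4],c[i].round(),np.nanmean(w[l==i],0).round())
E
```

```text
time: 11.05
tool_pos: [519.4, -85.8, 78.4]
tcp_rot: [-180.0, 0.1, 0.0]
ft_force: [0.1, 2.3, 1.4]
finger_gap: 67.7
time: 12.05
tool_pos: [519.7, -86.6, 78.8]
tcp_rot: [-180.0, 0.0, -0.0]
ft_force: [-0.3, 1.2, -0.2]
finger_gap: 67.2
17 [306. 230.] [ 499. -100.   48.]
12 [294. 239.] [ 542. -106.   51.]
19 [314. 241.] [519. -65.  50.]
```

```bash
python3 -m pendant '[[0,0,0,-8,0],[0,0,0,-12,0],[0,0,0,-15,0],[0,0,0,-15,0],[0,0,0,0,0],[0,0,0,0,0],[0,0,0,0,0]]'
python3 - <<'E'
from h import *
p,b,d=snap("scene"); p2,t,d2=snap("wrist")
cv2.imwrite("pics/pour3.png",np.hstack([cv2.resize(b[130:300,220:390],(400,400)),cv2.resize(t,(400,300)).repeat(1,0) if 0 else cv2.copyMakeBorder(cv2.resize(t,(400,300)),0,100,0,0,cv2.BORDER_CONSTANT)]))
E
```

```text
time: 12.8
tool_pos: [519.5, -86.7, 128.5]
tcp_rot: [-180.0, 0.0, -0.0]
ft_force: [0.1, -0.0, -1.6]
finger_gap: 67.8
```

View pics/pour3.png

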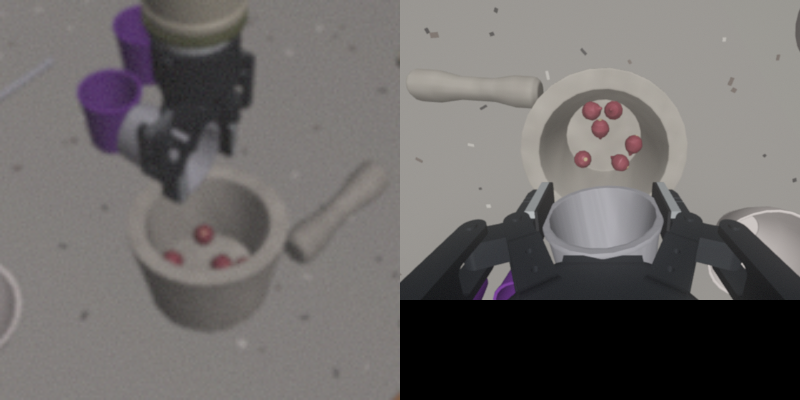

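All six shallots are in the mortar and the cup is empty (wrist view px (583–634,110–163); nine pictures so far). Now I upright the cup: catch its lower lip on the rim from outside, pull back, and press down.

```bash
python3 -m pendant '[[0,0,15,0,0],[0,0,25,0,0],[0,0,20,0,0],[0,0,12,3,0],[0,0,0,10,0],[0,0,0,9,0],[0,0,0,4,0],[0,0,0,4,0],[0,0,0,0,0]]'
python3 -m pendant '[[0,0,4,1,0],[0,0,4,1,0],[0,0,4,2,0],[0,0,4,3,0],[0,0,0,0,0]]'
```

```text
time: 13.8
tool_pos: [519.4, -158.0, 98.1]
tcp_rot: [-180.0, 0.1, 0.0]
ft_force: [0.0, 0.3, -1.3]
finger_gap: 67.5
time: 14.3
tool_pos: [519.5, -175.4, 91.5]
tcp_rot: [-180.0, 0.0, -0.1]
ft_force: [-0.6, 0.1, -1.5]
finger_gap: 67.3
```

```bash
cat >> h.py <<'E'
def prof():
    p,b,d=snap("scene"); w=cloud(p,d); hsv=cv2.cvtColor(b,cv2.COLOR_BGR2HSV)
    m=(np.abs(w[...,0]-520)<50)&(w[...,1]>-290)&(w[...,1]<-100)&(w[...,2]>15)&(w[...,2]<200)
    P=w[m]; V=hsv[...,2][m]
    g=np.full((19,38),' ')
    for q,v in zip(P,V):
        i=int((200-q[2])/10); j=int((q[1]+290)/5)
        if 0<=i<19 and 0<=j<38: g[i,j]='#' if v>90 else ('.' if g[i,j]==' ' else g[i,j])
    print("y -290..-100 step 5, z 200 down step 10"); print("\n".join(f"{200-10*i:4d}|"+"".join(g[i]) for i in range(19)))
    cv2.imwrite("pics/last.png",cv2.resize(b[110:290,190:370],(600,600)))
E
python3 -c "from h import *; prof()"
```

```text
y -290..-100 step 5, z 200 down step 10
 200|                    .....##           
 190|                    .#.#..#           
 180|         #####    ######.#            
 170|        #####     #####..##           
 160|        ####.       ###.##            
 150|        ##...     ......##            
 140|        #.#.#.   ######.##            
 130|                 #########            
 120|                ########              
 110|                 ######    #########  
 100|                          ############
  90|                              ########
  80|                               #######
  70|                              ########
  60|                               #######
  50|                                ######
  40|                                ######
  30|                                 #####
  20|
```

View pics/last.png

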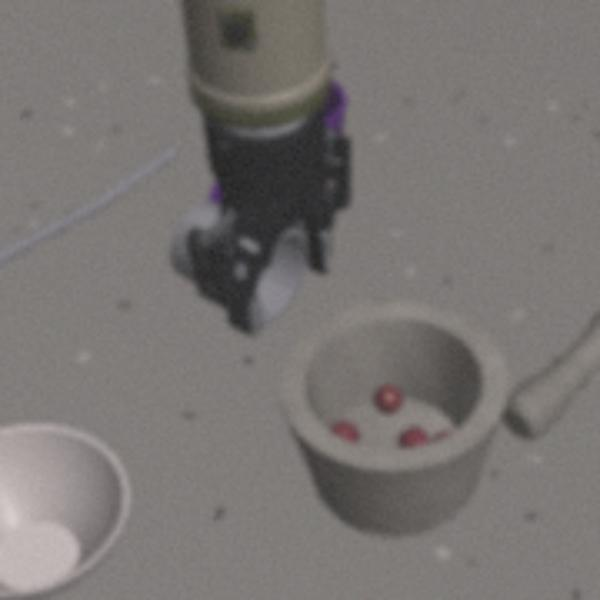

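Picture 10: the cup was not caught. The profile shows a tilt of about 115°, with the lip swung behind the pivot. I'll use the mortar's far side instead: its outer rim edge can push the lower half of the foot, with the tool following an arc.

```bash
python3 -m pendant '[[0,0,0,-30,0],[0,0,0,-30,0],[0,0,-40,0,0],[0,0,-45,0,0],[0,0,-45,0,0],[0,0,-45,0,0],[0,0,-45,0,0],[0,0,-37,0,0],[0,0,0,0,0]]'
python3 -m pendant '[[0,0,0,25,0],[0,0,0,25,0],[0,0,0,25,0],[0,0,0,17,0],[0,0,0,7,0],[0,0,0,0,0]]'
python3 -m pendant '[[0,0,5,0,0],[0,0,5,0,0],[0,0,4,0,0],[0,0,4,0,0],[0,0,0,0,0]]'
```

```text
time: 15.25
tool_pos: [519.5, 86.6, 152.2]
tcp_rot: [-179.9, -0.0, 0.2]
ft_force: [-0.3, -0.8, -0.8]
finger_gap: 67.3
time: 15.85
tool_pos: [519.1, 81.7, 52.0]
tcp_rot: [180.0, 0.1, -0.0]
ft_force: [0.0, 0.0, -1.3]
finger_gap: 67.6
time: 16.35
tool_pos: [521.5, 70.1, 55.3]
tcp_rot: [-179.4, -0.2, 0.0]
ft_force: [0.0, 31.5, 2.6]
finger_gap: 67.2
```

```bash
python3 -m pendant '[[0,0,-6,0,0],[0,0,-8,5,0],[0,0,0,7,0],[0,0,4,0,0],[0,0,5,0,0],[0,0,4,0,0],[0,0,0,0,0]]'
python3 -m pendant '[[0,0,0,-4,0],[0,0,0,-4,0],[0,0,0,-4,0],[0,0,0,0,0]]'
```

```text
time: 17.05
tool_pos: [519.1, 69.4, 40.4]
tcp_rot: [-179.5, 0.1, -0.0]
ft_force: [-0.9, 26.9, -3.6]
finger_gap: 67.2
time: 17.45
tool_pos: [518.4, 67.6, 52.5]
tcp_rot: [-179.7, 0.2, -0.0]
ft_force: [-3.2, 15.7, -2.5]
finger_gap: 67.3
```

```bash
sed -i 's/def prof():/def prof(y0=-290):/; s/w\[...,1\]>-290/w[...,1]>y0/; s/w\[...,1\]<-100/w[...,1]<y0+190/; s/q\[1\]+290/q[1]-y0/; s/y -290..-100/from {y0}/; s/print("from/print(f"from/; s/if v>90/if v>100/' h.py
python3 -m pendant '[[0,0,0,-4,0],[0,0,0,-4,0],[0,0,1,-4,0],[0,0,1,-4,0],[0,0,0,0,0]]'
python3 -c "from h import *; prof(-60)"
```

```text
time: 17.95
tool_pos: [519.8, 63.4, 69.5]
tcp_rot: [-179.9, 0.0, -0.1]
ft_force: [-2.0, 5.9, 1.3]
finger_gap: 67.5
from -60 step 5, z 200 down step 10
 200|                    .  . ....         
 190|                         ....         
 180|                     .  . ...         
 170|                       ......         
 160|                       #  ..          
 150|                     .#....#          
 140|             #####     ...##          
 130|          #######.     ...##          
 120|          #####....    ..###          
 110|    ########....... .. #####          
 100|  ######### ..........#######         
  90| ....# ####  ...###   #######         
  80|.....######                           
  70|..... #####                           
  60|#### #####                            
  50|###  #####                            
  40|## ..#####                            
  30|#  ...###                             
  20|   ...###
```

It works: the tilt is down to about 100°. I continue the arc.

```bash
python3 -m pendant '[[0,0,1,-4,0],[0,0,1,-4,0],[0,0,1,-4,0],[0,0,1,-4,0],[0,0,2,-4,0],[0,0,2,-4,0],[0,0,0,0,0]]'
python3 -c "from h import *; prof(-60)"
```

```text
time: 18.7
tool_pos: [520.3, 55.1, 93.8]
tcp_rot: [-180.0, -0.1, -0.0]
ft_force: [-1.6, 4.0, 0.4]
finger_gap: 67.2
from -60 step 5, z 200 down step 10
 200|                      .....           
 190|                      .....           
 180|                   ####..#            
 170|               #    ....##            
 160|          ######      ..##            
 150|        .######..    ....#            
 140|          #......    ..###            
 130|          .......... ######           
 120|           #....#.. #######           
 110|   ########  .      #######           
 100|  .########                           
  90|....   ####                           
  80|.#    #####                           
  70|.     #####                           
  60|# ##.######                           
  50|##   #####                            
  40|#   ######                            
  30|#  .#####                             
  20|    .####
```

```bash
python3 -m pendant '[[0,0,-10,0,0],[0,0,-10,6,0],[0,0,0,8,0],[0,0,0,8,0],[0,0,4,0,0],[0,0,5,0,0],[0,0,4,0,0],[0,0,0,0,0]]'
python3 -m pendant '[[0,0,4,0,0],[0,0,3,0,0],[0,0,0,0,0]]'
python3 -c "from h import *; prof(-60)"
```

```text
time: 19.55
tool_pos: [520.1, 62.8, 71.4]
tcp_rot: [-179.9, -0.0, -0.1]
ft_force: [-1.2, 7.9, -1.2]
finger_gap: 67.6
time: 19.85
tool_pos: [521.3, 60.3, 73.1]
tcp_rot: [-179.5, -0.2, 0.0]
ft_force: [-1.9, 28.3, 7.4]
finger_gap: 67.5
from -60 step 5, z 200 down step 10
 200|                    .   .....         
 190|                       . ...          
 180|                       .....          
 170|                      .....#          
 160|                    ..##..#           
 150|                    .# ..##           
 140|             ####      ####           
 130|          #####..     ....#           
 120|          ####...     .#####          
 110|   ########.......... ######          
 100| ..######## .......# ########         
  90|.....######  .#. #   #######          
  80| .....#####                           
  70|.....######                           
  60|#.## #####.                           
  50|###  #####                            
  40|##. .#####                            
  30|#  ..####                             
  20|   ...###
```

```bash
python3 -m pendant '[[0,0,0,-3,0],[0,0,1,-4,0],[0,0,2,-4,0],[0,0,2,-4,0],[0,0,2,-4,0],[0,0,0,0,0]]' 20
python3 -c "from h import *; prof(-60)"
```

```text
time: 20.5
tool_pos: [520.8, 48.3, 91.4]
tcp_rot: [-179.9, -0.1, -0.0]
ft_force: [-2.1, 6.3, 3.0]
finger_gap: 67.0
from -60 step 5, z 200 down step 10
 200|                  .  .....            
 190|                    ......            
 180|                   #  ...             
 170|                 ..###..#             
 160|                    .#.##             
 150|                    .####             
 140|          ... .     ...###            
 130|        .............#######          
 120|          .........#########          
 110|  ##########......########            
 100| ..######## ....#.####                
  90|...... ####     #                     
  80|.....  ####                           
  70|....  ####.                           
  60|#.## #####.                           
  50|### .#####                            
  40|#.  ######                            
  30|## ...###                             
  20|   ...###
```

```bash
python3 -m pendant '[[0,0,3,-4,0],[0,0,3,-4,0],[0,0,3,-3,0],[0,0,4,-3,0],[0,0,4,-2,0],[0,0,0,0,0]]'
python3 -c "from h import *; prof(-60)"
```

```text
time: 21.15
tool_pos: [520.2, 30.7, 106.7]
tcp_rot: [180.0, -0.0, -0.1]
ft_force: [-1.2, 4.6, 3.2]
finger_gap: 67.5
from -60 step 5, z 200 down step 10
 200|                  ....                
 190|              ##  ...                 
 180|                ##.##                 
 170|                .##.##                
 160|             .  ..######              
 150|            ..  ....#####             
 140|        ............######            
 130|       .............####              
 120|        ..........###.                
 110|    #######....#####                  
 100|   ########  .                        
  90|       ####                           
  80|      #####                           
  70|     .#####                           
  60|###  ######                           
  50|##.  #####                            
  40|#   .#####                            
  30|   ..####                             
  20|   ..####
```

```bash
python3 -m pendant '[[0,0,4,-3,0],[0,0,4,-3,0],[0,0,4,-2,0],[0,0,4,-2,0],[0,0,4,-1,0],[0,0,4,0,0],[0,0,4,0,0],[0,0,0,0,0]]'
python3 -c "from h import *; prof(-100)"
```

```text
time: 22.0
tool_pos: [520.4, 2.4, 117.9]
tcp_rot: [180.0, -0.1, -0.0]
ft_force: [-2.1, 2.8, 7.2]
finger_gap: 67.5
from -100 step 5, z 200 down step 10
 200|                    ...#              
 190|               ##  ...#.              
 180|                . ########            
 170|                . ...########         
 160|              .   ........####        
 150|              ............#           
 140|             ...........##.           
 130|            ..........###             
 120|             .#.###.#..##             
 110|            ########.##               
 100|           ########                   
  90|.              ####                   
  80|.              ####                   
  70|#             #####                   
  60|##   #### #  ######                   
  50|##. ######  .#####                    
  40|########    ..####                    
  30|########   .#####                     
  20|           ..####
```

View pics/last.png

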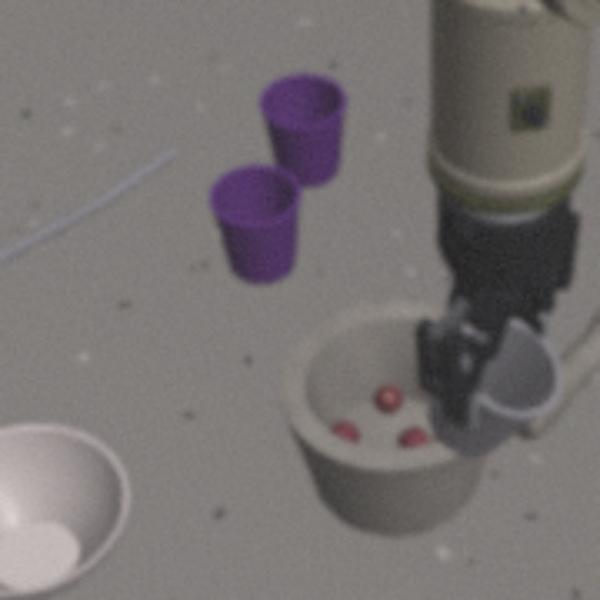

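Picture 11 shows the cup tilted only about 30°, with its foot on the far rim, px (465,430). Next I push its back wall against the outer edge to finish, in the reverse of how I tipped it.

```bash
python3 -m pendant '[[0,0,0,-10,0],[0,0,-15,-5,0],[0,0,-25,0,0],[0,0,-25,0,0],[0,0,-5,15,0],[0,0,0,15,0],[0,0,0,4,0],[0,0,0,0,0]]'
python3 -m pendant '[[0,0,6,0,0],[0,0,6,0,0],[0,0,6,0,0],[0,0,6,0,0],[0,0,6,0,0],[0,0,6,0,0],[0,0,5,0,0],[0,0,3,0,0],[0,0,0,0,0]]'
python3 -c "from h import *; prof(-60)"
```

```text
time: 22.85
tool_pos: [518.5, 72.4, 96.1]
tcp_rot: [180.0, 0.2, -0.1]
ft_force: [-0.6, 0.3, -1.0]
finger_gap: 67.6
time: 23.75
tool_pos: [519.8, 28.9, 97.9]
tcp_rot: [-180.0, 0.0, -0.0]
ft_force: [0.7, 2.4, -0.7]
finger_gap: 67.1
from -60 step 5, z 200 down step 10
 200|                ......                
 190|                   ...                
 180|                 ...#                 
 170|             #   ..##                 
 160|            ##  ##########            
 150|             .. ##.########           
 140|             .  ##.....###            
 130|            ...##......###            
 120|              ###......##             
 110|   #########  ##....#.##              
 100|   #########..#######.##              
  90|       #####  ###.#####               
  80|      #####          #                
  70|      #####                           
  60|# ## #####.                           
  50|### .#####                            
  40|##  .#####                            
  30|#  ..####                             
  20|   .#####
```

```bash
python3 -m pendant '[[0,0,-10,0,0],[0,0,-15,5,0],[0,0,-5,15,0],[0,0,0,15,0],[0,0,0,12,0],[0,0,0,8,0],[0,0,0,0,0]]'
python3 -m pendant '[[0,0,0,5,0],[0,0,0,4,0],[0,0,0,0,0]]'
```

```text
time: 24.5
tool_pos: [518.3, 58.8, 40.8]
tcp_rot: [180.0, 0.2, -0.0]
ft_force: [-0.6, -0.7, -0.6]
finger_gap: 67.3
time: 24.8
tool_pos: [519.8, 59.0, 33.7]
tcp_rot: [-180.0, 0.0, -0.0]
ft_force: [-0.2, 0.2, -1.1]
finger_gap: 67.3
```

```bash
python3 -m pendant '[[0,0,0,3,0],[0,0,0,3,0],[0,0,0,0,0]]'
python3 -m pendant '[[0,0,0,3,0],[0,0,0,2,0],[0,0,0,0,0],[0,0,0,0,0]]'
python3 -c "from h import *; prof(-60)"
```

```text
time: 25.1
tool_pos: [519.6, 59.2, 27.6]
tcp_rot: [180.0, 0.0, -0.0]
ft_force: [0.1, 0.6, -1.6]
finger_gap: 67.5
time: 25.5
tool_pos: [519.8, 59.2, 22.9]
tcp_rot: [-180.0, 0.0, -0.0]
ft_force: [-0.5, 0.7, -0.4]
finger_gap: 67.7
from -60 step 5, z 200 down step 10
 200|                 ...............      
 190|                  ..............      
 180|                  . ............      
 170|                      .....           
 160|                      ......          
 150|                    . . ....          
 140|                         ...          
 130|                    .  .....          
 120|                      ......          
 110|   #########            ..#           
 100| ..#########           ...#           
  90|. ....######       .   ..####         
  80|.....######        .  .##.#######     
  70|....# #####        .. .#.....####     
  60|#### ######           .#......##      
  50|###  #####         .  .......##       
  40|##  .#####        ...#......###       
  30|#  ..####         ...#....####        
  20|   ...###          ..#.....##
```

```bash
python3 -m pendant '[[0,0,0,2,0],[0,0,0,2,0],[0,0,0,0,0]]'
python3 -m pendant '[[0,0,0,2,0],[0,0,0,2,0],[0,0,0,0,0]]'
python3 -m pendant '[[0,0,0,2,0],[0,0,0,0,0]]'
```

```text
time: 25.85
tool_pos: [520.6, 59.0, 20.1]
tcp_rot: [180.0, -0.1, -0.0]
ft_force: [-3.2, -1.7, 7.8]
finger_gap: 67.3
time: 26.15
tool_pos: [523.0, 58.5, 18.4]
tcp_rot: [179.9, -0.3, -0.0]
ft_force: [-2.7, -3.7, 20.0]
finger_gap: 67.3
time: 26.35
tool_pos: [524.3, 58.3, 17.6]
tcp_rot: [179.9, -0.5, -0.0]
ft_force: [-3.6, -4.9, 24.9]
finger_gap: 67.1
```

```bash
python3 -m pendant '[[0,0,0,-3,0],[0,0,0,0,0],[1,0,0,0,0],[1,0,0,0,0],[1,0,0,0,0],[1,0,0,0,0],[1,0,0,0,0]]'
python3 -m pendant '[[1,0,0,-15,0],[1,0,0,-25,0],[1,0,0,-45,0],[1,0,0,-50,0],[1,0,0,-50,0],[1,0,0,0,0]]'
python3 - <<'E'
from h import *
prof(-60)
p,b,d=snap("wrist"); w=cloud(p,d)
m=(np.hypot(w[...,0]-520,w[...,1]-58)<55)&(w[...,2]>64)&(w[...,2]<85); print("rim",m.sum(),fitc(w[m]),w[m][:,2].mean())
P=w[m]; print(np.linalg.lstsq(np.c_[P[:,:2]-P[:,:2].mean(0),np.ones(len(P))],P[:,2],rcond=None)[0])
E
```

```text
time: 27.05
tool_pos: [519.5, 59.2, 15.6]
tcp_rot: [180.0, 0.0, -0.0]
ft_force: [-0.4, -0.4, 0.7]
finger_gap: 85.3
time: 27.65
tool_pos: [524.6, 59.3, 211.5]
tcp_rot: [-180.0, -0.9, -0.0]
ft_force: [1.4, -0.1, -0.2]
finger_gap: 85.3
from -60 step 5, z 200 down step 10
 200|                                      
 190|                                      
 180|                                      
 170|                                      
 160|                                      
 150|                                      
 140|                                      
 130|                                      
 120|                                      
 110|   #########                          
 100|  ..########                          
  90|......######                          
  80|.....######    ###############        
  70|....# #####    ########.######        
  60|#.## ######     #####.....####        
  50|### .#####      #####.....####        
  40|## .######      ####......###         
  30|#  .######      #####....####         
  20|   ..####        ####...#.###         
rim 1514 [525.7  53.1  36.4] 70.30983262904483
[-1.11415949e-03  2.25980407e-02  7.03098326e+01]
```

The cup stands upright at about (525,53): its rim is level to 0.02 rad at z≈71. Now the wide mill.

```bash
python3 -m pendant '[[1,3,-40,-3,0],[1,4,-45,-3,0],[1,4,-45,-3,0],[1,4,-45,0,0],[1,3,-45,0,0],[1,2,-27,0,0],[1,0,0,0,0]]'
python3 - <<'E'
from h import *
print(r.sense()["tool_pos"])
p,b,d=snap("wrist"); w=cloud(p,d)
m=(np.hypot(w[...,0]-540,w[...,1]-306)<40)&(w[...,2]>150)&(w[...,2]<164); print(m.sum(),fitc(w[m]),w[m].mean(0))
m2=(np.hypot(w[...,0]-531,w[...,1]-203)<40)&(w[...,2]>150)&(w[...,2]<164); print(m2.sum(), fitc(w[m2]) if m2.any() else 0)
cv2.imwrite("pics/wr.png",b)
E
```

```text
time: 28.45
tool_pos: [538.2, 309.2, 207.7]
tcp_rot: [180.0, 0.2, 0.2]
ft_force: [0.1, -0.2, -0.1]
finger_gap: 85.6
[538.21945023 309.24848883 207.67839304]
4419 [539.6 307.8  26.1] [539.7270304  309.3835939  154.92489732]
3126 [530.6 204.7  26.1]
```

```bash
python3 -m pendant '[[1,0,-1,30,0],[1,0,0,30,0],[1,0,0,18,0],[1,0,0,9,0],[1,0,0,0,0],[1,0,0,0,0]]'
python3 -m pendant '[[0,0,0,0,0],[0,0,0,0,0],[0,0,0,0,0],[0,0,0,0,0],[0,0,0,0,0],[0,0,0,0,0],[0,0,0,0,0],[0,0,0,0,0]]' 30
python3 -c "
from h import *
s=r.sense(); print(s['tool_pos'],s['wrist_torque'],s['joint_pos'])"
```

```text
time: 29.1
tool_pos: [540.5, 306.7, 123.9]
tcp_rot: [-180.0, -0.0, -0.1]
ft_force: [0.2, 0.0, -0.4]
finger_gap: 85.4
time: 29.9
tool_pos: [540.8, 307.5, 124.7]
tcp_rot: [-180.0, -0.1, -0.0]
ft_force: [-0.2, -0.8, 6.5]
finger_gap: 50.3
[540.80361979 307.5147628  124.65711026] [-0.18979541  0.19879602 -0.0236317 ] [ 2.49091879e+01  1.36860733e+01  8.71955899e+01 -1.02071528e-02
  7.89902563e+01  2.49243043e+01]
```

```bash
python3 -m pendant '[[0,0,0,0,-3],[0,0,0,0,-3],[0,0,0,0,-3],[0,0,0,0,-3],[0,0,0,0,0]]'
python3 -c "
from h import *
s=r.sense(); print(s['tcp_rot'],s['wrist_torque'],s['finger_gap'])"
python3 -m pendant '[[0,0,0,0,-3],[0,0,0,0,-3],[0,0,0,0,-3],[0,0,0,0,0]]'
python3 -c "
from h import *
s=r.sense(); print(s['tcp_rot'],s['wrist_torque'],s['finger_gap'])"
```

```text
time: 30.4
tool_pos: [540.0, 307.8, 124.6]
tcp_rot: [-179.9, -0.0, 12.1]
ft_force: [-5.1, -0.5, 8.3]
finger_gap: 50.5
[-1.79939203e+02 -3.92612667e-02  1.20587936e+01] [ 0.00573708  0.85506572 -0.60162128] 50.48966181987584
time: 30.8
tool_pos: [538.5, 310.6, 124.7]
tcp_rot: [-179.7, -0.0, 21.1]
ft_force: [-10.9, 11.2, 9.0]
finger_gap: 50.1
[-1.79686191e+02 -2.42012520e-02  2.11351777e+01] [ 1.72711346  1.88901591 -0.69880807] 50.05935299809122
```

Counter-clockwise meets a stop: torque is 0.7 N m with slip. Now clockwise.

```bash
python3 -m pendant '[[0,0,0,0,5],[0,0,0,0,5],[0,0,0,0,5],[0,0,0,0,6],[0,0,0,0,0]]'
python3 -c "
from h import *
s=r.sense(); print(s['tool_pos'],s['tcp_rot'],s['ft_force'],s['wrist_torque'],s['finger_gap'])"
```

```text
time: 31.3
tool_pos: [539.7, 309.8, 124.6]
tcp_rot: [-179.8, -0.0, -0.2]
ft_force: [-3.6, 6.2, 5.1]
finger_gap: 50.6
[539.72099779 309.77748067 124.62683517] [-1.79772543e+02 -4.36897851e-02 -1.55838758e-01] [-3.62598173  6.23903268  5.09462443] [ 1.31517405  0.76371215 -0.08336833] 50.646460421378734
```

Clockwise it turns freely (0.08 N m). The cap slipped 8–18° in the fingers at the stop, so I turn another 52° to bring it to about 65°.

```bash
python3 -m pendant '[[0,0,0,0,6.5],[0,0,0,0,6.5],[0,0,0,0,6.5],[0,0,0,0,6.5],[0,0,0,0,6.5],[0,0,0,0,6.5],[0,0,0,0,6.5],[0,0,0,0,6.5],[0,0,0,0,0]]'
python3 -c "
from h import *
s=r.sense(); print(s['wrist_torque'])"
python3 -m pendant '[[0,0,0,-3,0],[0,0,0,0,0]]'
```

```text
time: 32.2
tool_pos: [541.7, 308.6, 124.8]
tcp_rot: [-179.7, -0.0, -52.2]
ft_force: [3.6, 3.7, 2.3]
finger_gap: 50.1
[ 0.66102161 -0.71970754 -0.09838873]
time: 32.4
tool_pos: [541.6, 308.5, 127.0]
tcp_rot: [-179.7, -0.0, -52.0]
ft_force: [5.0, 3.9, -2.9]
finger_gap: 50.1
```

```bash
python3 -m pendant '[[0,0,0,-3,0],[0,0,0,0,0]]'
python3 -m pendant '[[0,0,0,-4,0],[0,0,0,-5,0],[0,0,0,0,0]]'
```

```text
time: 32.6
tool_pos: [541.4, 308.5, 129.8]
tcp_rot: [-179.8, -0.0, -52.0]
ft_force: [5.2, 4.2, -3.5]
finger_gap: 49.9
time: 32.9
tool_pos: [540.6, 307.8, 139.2]
tcp_rot: [-179.9, -0.0, -52.0]
ft_force: [-1.5, -0.3, 2.0]
finger_gap: 50.1
```

```bash
python3 -m pendant '[[0,0,0,-12,0],[0,0,0,-20,0],[0,0,0,-25,0],[0,0,0,-20,0],[0,0,0,-10,0],[0,0,0,0,0],[0,0,0,0,0],[0,0,0,0,0]]'
python3 - <<'E'
from h import *
p,b,d=snap("scene"); w=cloud(p,d)
p2,t,d2=snap("wrist"); w2=cloud(p2,d2)
cv2.imwrite("pics/end.png",np.hstack([cv2.resize(b[130:370,320:560],(400,400)),cv2.copyMakeBorder(cv2.resize(t,(400,300)),0,100,0,0,cv2.BORDER_CONSTANT)]))
m=(np.hypot(w[...,0]-530.8,w[...,1]-203.7)<40)&(w[...,2]>151)&(w[...,2]<165); print("slim",fitc(w[m]))
m=(np.hypot(w[...,0]-525,w[...,1]-53)<55)&(w[...,2]>66)&(w[...,2]<80); print("cup",fitc(w[m]))
s=r.sense(); print(s["time"],s["ft_force"],s["finger_gap"])
E
```

```text
time: 33.7
tool_pos: [539.3, 306.8, 223.2]
tcp_rot: [179.8, 0.0, -52.0]
ft_force: [-1.3, -0.2, -0.9]
finger_gap: 50.0
slim [530.8 205.2  26.8]
cup [525.4  53.2  37.2]
33.8 [ 0.54714029 -0.02143234 -1.54124487] 49.80226367748029
```

View pics/end.png

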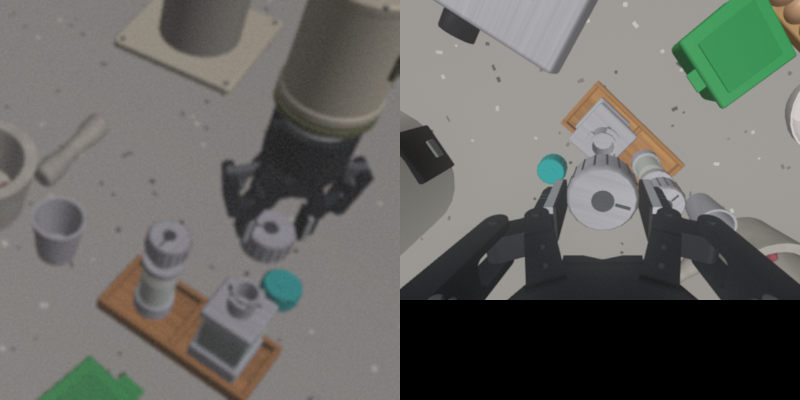

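Picture 12: the wide mill's neck is open at left px (243,295), and the cap is held at (268,230). The slim cap is untouched, and the cup stands upright at (58,230). I let it settle and hand in.

```bash
python3 -m pendant '[[0,0,0,0,0],[0,0,0,0,0],[0,0,0,0,0],[0,0,0,0,0]]'
python3 - <<'E'
from h import *
p,b,d=snap("top"); w=cloud(p,d); hsv=cv2.cvtColor(b,cv2.COLOR_BGR2HSV)
m=((hsv[...,0]>165)|(hsv[...,0]<8))&(hsv[...,1]>90)&(np.hypot(w[...,0]-520,w[...,1]+80)<60)
print("red px in mortar",m.sum(),"r max",np.hypot(w[m][:,0]-520,w[m][:,1]+80).max(),"z",w[m][:,2].min(),w[m][:,2].max())
from bench import hand_in; print(hand_in())
E
```

```text
time: 34.2
tool_pos: [540.0, 307.2, 225.0]
tcp_rot: [180.0, 0.0, -52.0]
ft_force: [-0.1, 0.3, -0.2]
finger_gap: 49.8
red px in mortar 241 r max 45.03328093795556 z 42.97908015535495 58.69786168264682
the job is handed in; nothing more can be done
None
```

The job is done and handed in at 34 s of the 67 s allowed; the hand-in reports no verdict.

- **Shallots:** I tipped the cup by pivoting it in the fingers against the mortar's rim. The wrist camera showed all six in the mortar. The last top view put everything red there within 45 mm of its axis, at z 43–59 mm, but did not count them again.
- **Cup:** The first attempt to stand it upright missed. I then righted it against the mortar's far edge and set it on the counter at about (525, 53), with its rim level to about 0.02 rad, and let go.
- **Mill cap:** Counter-clockwise (seen from above) it hit a stop at about 0.7 N m and the grip slipped. Clockwise it turned freely, and it lifted off after roughly 65°. The angle is an estimate because of the slip. I hold it still with a 50 mm finger gap, its lower edge about 8 cm above the mouth.
- **Other things:** The slim mill's cap measured within 2 mm of where it was. I did not re-measure the bowls, ladle, tub or pestle, but saw no contact with them.

The wrist force readings while holding the cap ranged from −0.2 to −1.5 N around its 0.6 N weight, so that the cap is held rests mainly on the last picture and the finger gap. The hardest push I saw was about 31 N, from the cup pressing on the mortar's outer rim.

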